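# Snap the fitting lid onto the ingredient tub

## Task

Close the open metal ingredient tub: three metal lids with black knobs lie on the worktop and only one fits its mouth. Take the one that fits, set it on the tub and press it straight down until it snaps fully home, its flange flat on the tub's rim all round, then let go of it.

Things in the scene. Friction and masses are not known exactly. Their poses are not given: they have to be found in the camera images.
- tub: round open aluminium tub, 105 mm across outside, 75 mm high, standing upright and firmly fixed on the worktop. Its mouth is 99 mm across; four small sprung round catches just under the rim stand 5 mm into the mouth. Origin: centre of its underside, z up
- tub_rim (a point): centre of the tub's mouth, level with the top of the rim, 75 mm above the tub's origin. The fitting lid, just laid on, rests on the catches with its flange 4 to 6 mm above the rim; pressed straight down it snaps past them at about 5 N (10 to 20 N is safe), and then its origin lies 24 mm below this point
- lid_a: round aluminium lid, upright on the worktop, with a black cylindrical knob 28 mm across in its middle. Flange 82 mm across; below it a tapered plug, 44 mm across at the bottom, 64 mm at its widest (7 mm below the flange). Origin: centre of the plug's underside, z up; flange 24 to 28 mm, knob 28 to 56 mm above it. About 70 g
- lid_b: round aluminium lid, upright on the worktop, with a black cylindrical knob 28 mm across in its middle. Flange 110 mm across; below it a tapered plug, 72 mm across at the bottom, 92 mm at its widest (7 mm below the flange). Origin: centre of the plug's underside, z up; flange 24 to 28 mm, knob 28 to 56 mm above it. About 90 g
- lid_c: round aluminium lid, upright on the worktop, with a black cylindrical knob 28 mm across in its middle. Flange 134 mm across; below it a tapered plug, 104 mm across at the bottom, 118 mm at its widest (7 mm below the flange). Origin: centre of the plug's underside, z up; flange 24 to 28 mm, knob 28 to 56 mm above it. About 120 g
There are look-alikes about, which are no part of the job. Leave any red look-alike of the tub alone.

How it is judged:
At the end, for the whole second after the job is handed in: The lid that fits (flange 110 mm) is centred on the tub within 10 mm, upright within 0.1 rad, its flange no more than 3 mm above the rim (snapped past the catches), at rest and released (horizontal distance between lid_b and tub_rim below 0.01 m and z of lid_b in the frame of tub_rim below -0.021 m and angle between lid_b's own z axis and vertical below 0.1 rad and linear speed of lid_b below 0.02 m/s and contact force between the fingers and lid_b below 0.1 N); the robot touches nothing.
It also fails if it takes over 35 s, if anything falls off the work surface, if the arm or the gripper's body presses on something with over 40 N, if the wrist force passes 120 N, or if a joint passes its speed limit or range.

## Robot

A 7-joint arm with a two-finger parallel gripper is mounted at the origin on a cart in front of the work surface, level with it; the furniture and walls round the work are solid. World frame = base frame: x ahead of the robot, y to its left, z up, the work surface at z = 0. Lengths are in m, angles in rad, forces in N, time in s.
With the tool pointing down it reaches from about 0.4 to 0.9 m from the base axis. Payload 5.5 kg.
Tool frame: the origin (TCP) lies at the very end of the fingers, on their centre line; the grasp point (between the pads) lies 19 mm behind it; z points along the fingers, y is the direction in which the jaws open and shut (so a half turn about z gives the same grasp; the last joint's range is limited). The gripper opens to 92 mm and grips with 3 to 60 N. Pads are 19 mm wide; open, the fingers measure 130 mm over their backs; the gripper's body (75 mm by 190 mm) begins 47 mm behind the grasp point.
Start: joints at [1.517, 0.501, -0.427, 1.55, 0.221, 1.138, -0.21], TCP at [0.203, -0.618, 0.227] pointing down, gripper open.
Joint ranges: [-2.88, 2.88], [-0.31, 2.03], [-1.54, 1.56], [0.2, 2.42], [-1.41, 4.55], [0.19, 2.02], [-2.57, 2.57]. Speed limits (rad/s): [2.57, 2.57, 3.14, 3.14, 3.14, 3.14, 3.14].

## Interface

Orientations are given as [roll, pitch, yaw] about the fixed x, y, z axes, in that order (R = Rz(yaw) Ry(pitch) Rx(roll)).
In Python, from bench import r gives the robot as it stands.
- The arm moves only by the tool play_rows, never from a script. Its argument "steps" is a list of rows, each an object with "slide": the shift along the tool's x, y, z in m, a list of three; "twist": the turn, a rotation vector about the tool's x, y, z in rad, a list of three; "claw": the closure in counts, from 0 (fully open) to 255 (shut). A call has 1 to 8 rows; each row is the pose to reach, as a shift and turn from the pose commanded when the call began, along the tool's axes at that moment; what a row does not reach only later rows make up. A row lasts 1/10 s, in which the tool goes at most 50 mm and 8.59 degrees, less where a joint would pass 70% of its speed; a pose out of reach is approached as far as the arm can. A call with a gripper value outside its range is refused whole. The fingers move at their own pace and stop on an object; "grip_force" is the grip in N (left out, the last holds). Time passes only in rows, so rows that repeat a pose let the fingers close. It gives the time, the measured TCP pose, the force and the opening at its end, in the units of the state.
- r.observe(): the state, without advancing time (a new reading comes with each control period).
- r.camera(name): name is "side" or "top"; returns the picture (384x512x3 uint8, blue, green, red); there is no depth.
- r.camera_model(name): a dict with "fx", "fy", "cx", "cy" (pixels), "D" ([k1, k2, p1, p2, k3] as OpenCV has them; the pictures are not rectified), "cam_to_world" (4x4, takes a point from camera to world coordinates). Camera axes: x right, y down, z forward; pixel columns grow to the right and rows downward; lengths in m; the calibration is good to about 2 mm. A picture is of the moment at which its call begins. camera_model takes no time and is no camera call.
- r.sign_off(): hands the job in, once; it reports no verdict.
The state is a dict: "time_s": time; "joints": joint angles; "joint_vel": joint speeds; "joint_efforts": joint torques, N m; "tool_pos": TCP position; "tcp_rot": TCP orientation; "contact_force": force on the tool from outside, world axes, zero at the start; "moment": the same for the moment, N m; "finger_gap": finger opening in m.
Only numpy, scipy, OpenCV 4.12 (cv2) and the standard library are available. Lean on these libraries where they do the work, as an engineer would, in place of code of your own. Each camera call takes 0.05 s, during which the arm holds its last target.

## Working session

There is one attempt and no reset: what is moved stays moved. The work goes in short steps, Python scripts to look and compute and a tool call to move; the robot and the scene stay as the last step left them, time stands still between calls to the robot, and variables do not carry over. Pictures are saved under pics/ and viewed, and the job is handed in when it is done.

Besides the shell and the picture viewer there is one more tool, called after "Call:" by a JSON object that holds its "fn" and its "kwargs", one argument or row to a line. play_rows: Moves the arm, as the interface text tells. Its arguments: {"type":"object","properties":{"steps":{"type":"array","items":{"type":"object","properties":{"slide":{"type":"array","items":{"type":"number"}},"twist":{"type":"array","items":{"type":"number"}},"claw":{"type":"number"}}}},"grip_force":{"type":"number"}},"required":["steps"]}

```bash
mkdir -p pics; ls; python3 - <<'E'
from bench import r
import cv2
for n in("top","side"):
    cv2.imwrite(f"pics/{n}0.png",r.camera(n))
    print(n,r.camera_model(n))
s=r.observe();print(s)
E
```

```text
pics
top {'fx': 470.34894104947665, 'fy': 470.34894104947665, 'cx': 262.5487531241999, 'cy': 189.53201222981966, 'D': array([-0.10283382,  0.        ,  0.        ,  0.        ,  0.        ]), 'cam_to_world': array([[ 0.01708881, -0.99226744,  0.12293619,  0.4827575 ],
       [-0.99982924, -0.01609393,  0.00908124,  0.08077843],
       [-0.00703249, -0.12307038, -0.99237303,  1.32725097],
       [ 0.        ,  0.        ,  0.        ,  1.        ]])}
side {'fx': 405.6860102653607, 'fy': 405.6860102653607, 'cx': 250.0483327663295, 'cy': 184.53114458457438, 'D': array([-0.11023246,  0.        ,  0.        ,  0.        ,  0.        ]), 'cam_to_world': array([[ 0.92363562, -0.20538727,  0.32359436,  0.35533507],
       [-0.38326626, -0.49042657,  0.78268049, -0.59381664],
       [-0.00205334, -0.84693438, -0.53169346,  0.53783239],
       [ 0.        ,  0.        ,  0.        ,  1.        ]])}
{'time_s': 0.1, 'joints': array([ 1.517229  ,  0.50176232, -0.42682034,  1.55132176,  0.22082788,
        1.13826916, -0.2103032 ]), 'joint_vel': array([-0.00067094, -0.00065043, -0.00065912, -0.0015805 , -0.00341491,
       -0.0005128 , -0.00013128]), 'joint_efforts': array([-1.09504178e-02, -5.67867494e+01, -5.83833486e+00, -2.79914403e+01,
       -6.90708845e-02,  2.41365930e-02,  3.20280617e-05]), 'tool_pos': array([ 0.20224771, -0.61709503,  0.22578789]), 'tcp_rot': array([-3.13989199e+00, -5.36524086e-05,  3.16830669e-01]), 'contact_force': array([-0.48832659,  0.79758153,  1.08528263]), 'moment': array([-0.07099326, -0.00534491, -0.05853484]), 'finger_gap': 0.09186959629227183}
```

View pics/top0.png

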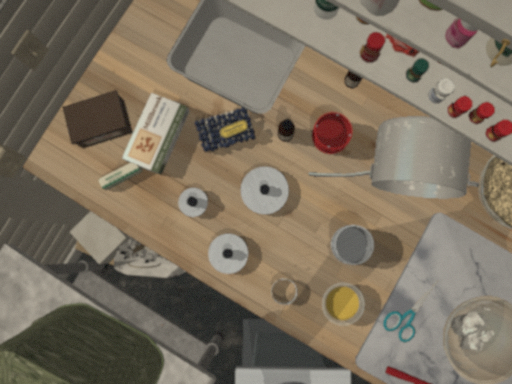

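View pics/side0.png

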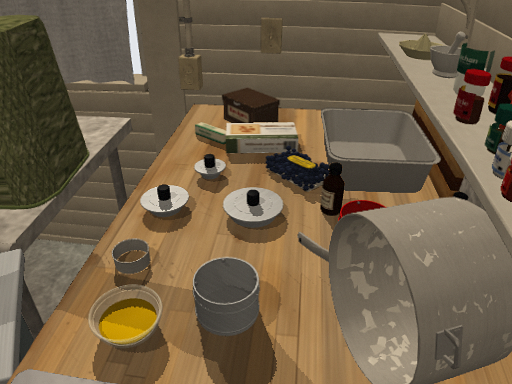

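The top view shows the small lid at (193,202), the middle lid at (228,254), the large lid at (265,190), the grey open tub at (352,245), and the red look-alike at (331,132). I'll fit their outlines next.

```bash
cat > h.py <<'E'
import numpy as np,cv2
from bench import r
def K(m): return np.array([[m['fx'],0,m['cx']],[0,m['fy'],m['cy']],[0,0,1.]])
def px2w(n,uv,z):
    m=r.camera_model(n);p=cv2.undistortPoints(np.array(uv,float).reshape(-1,1,2),K(m),m['D']).reshape(-1,2)
    T=m['cam_to_world'];d=np.c_[p,np.ones(len(p))]@T[:3,:3].T;o=T[:3,3]
    return o+d*((z-o[2])/d[:,2])[:,None]
def w2px(n,P):
    m=r.camera_model(n);T=np.linalg.inv(m['cam_to_world'])
    return cv2.projectPoints(np.array(P,float).reshape(-1,1,3),cv2.Rodrigues(T[:3,:3])[0],T[:3,3],K(m),m['D'])[0].reshape(-1,2)
def circ(n,c,z,rad,N=120):
    a=np.linspace(0,2*np.pi,N,endpoint=False)
    return w2px(n,np.c_[c[0]+rad*np.cos(a),c[1]+rad*np.sin(a),np.full(N,z)])
def fit(n,img,c,z,rad,sign=0):
    # maximise radial gradient along projected circle (sign +1: inside brighter)
    from scipy.optimize import minimize
    g=cv2.GaussianBlur(cv2.cvtColor(img,cv2.COLOR_BGR2GRAY),(0,0),.8).astype(np.float32)
    def s(P): return cv2.remap(g,P[:,0].astype(np.float32).reshape(-1,1),P[:,1].astype(np.float32).reshape(-1,1),cv2.INTER_LINEAR).ravel()
    def f(c):
        d=s(circ(n,c,z,rad-.002))-s(circ(n,c,z,rad+.002))
        return -(np.mean(np.abs(d)) if sign==0 else np.mean(np.clip(sign*d,-5,40)))
    best=min(((f((c[0]+dx,c[1]+dy)),c[0]+dx,c[1]+dy) for dx in np.arange(-.015,.0151,.0015) for dy in np.arange(-.015,.0151,.0015)))
    q=minimize(f,best[1:],method='Nelder-Mead',options=dict(initial_simplex=[best[1:],(best[1]+.001,best[2]),(best[1],best[2]+.001)]))
    return q.x,-q.fun
E
python3 - <<'E'
from h import *
t=cv2.imread('pics/top0.png');s=cv2.imread('pics/side0.png')
for nm,uv,z,R in(("a",(193,202),.028,.041),("b",(228,254),.028,.055),("c",(265,190),.028,.067),("tub",(352,245),.075,.0525)):
    c0=px2w('top',[uv],z)[0][:2]
    ct,a=fit('top',t,c0,z,R,1); cs,b=fit('side',s,ct,z,R,1)
    print(nm,c0,ct,a,cs,b)
    for im,n,c in((t,'top',ct),(s,'side',cs)):
        for p in circ(n,c,z,R): cv2.circle(im,tuple(np.int32(np.round(p))),0,(0,0,255),-1)
    if nm=='b':
        for n,im in(('top',t),('side',s)):
            print('knob',fit(n,im,ct,.056,.014,-1))
cv2.imwrite('pics/t1.png',cv2.resize(t[160:320,160:400],None,fx=3.3,fy=3.3,interpolation=cv2.INTER_NEAREST))
cv2.imwrite('pics/s1.png',cv2.resize(s[130:350,100:320],None,fx=2.7,fy=2.7,interpolation=cv2.INTER_NEAREST))
E
```

```text
a [0.605601   0.28565937] [0.60638914 0.28710596] 20.687711715698242 [0.60538884 0.28228347] 24.223478317260742Traceback (most recent call last):
  File "<stdin>", line 5, in <module>
  File "h.py", line 23, in fit
    q=minimize(f,best[1:],method='Nelder-Mead',options=dict(initial_simplex=[best[1:],(best[1]+.001,best[2]),(best[1],best[2]+.001)]))
    res = _minimize_neldermead(fun, x0, args, callback, bounds=bounds,
                               **options)
    fxr = func(xr)
    fx = function(np.copy(x), *(wrapper_args + args))
  File "h.py", line 20, in f
    d=s(circ(n,c,z,rad-.002))-s(circ(n,c,z,rad+.002))
                                ~~~~^^^^^^^^^^^^^^^^
  File "h.py", line 13, in circ
    return w2px(n,np.c_[c[0]+rad*np.cos(a),c[1]+rad*np.sin(a),np.full(N,z)])
  File "h.py", line 9, in w2px
    m=r.camera_model(n);T=np.linalg.inv(m['cam_to_world'])
ValueError: time passes only in moves, steps and waits
```

The error comes from calling `camera_model` too often, so I'll save the models to a file.

```bash
python3 - <<'E'
from bench import r
import pickle
pickle.dump({n:r.camera_model(n) for n in('top','side')},open('cm.pkl','wb'))
E
sed -i 's/r\.camera_model(n)/CM[n]/; s/^from bench import r/from bench import r\nimport pickle;CM=pickle.load(open("cm.pkl","rb"))/' h.py
cat > m.py <<'E'
from h import *
t=cv2.imread('pics/top0.png');s=cv2.imread('pics/side0.png')
t0,s0=t.copy(),s.copy()
for nm,uv,z,R in(("a",(193,202),.028,.041),("b",(228,254),.028,.055),("c",(265,190),.028,.067),("tub",(352,245),.075,.0525)):
    c0=px2w('top',[uv],z)[0][:2]
    ct,a=fit('top',t0,c0,z,R,1); cs,b=fit('side',s0,ct,z,R,1)
    print(nm,c0,ct,a,cs,b)
    for im,n,c in((t,'top',ct),(s,'side',cs)):
        for p in circ(n,c,z,R): cv2.circle(im,tuple(np.int32(np.round(p))),0,(0,0,255),-1)
    if nm=='b':
        for n,im in(('top',t0),('side',s0)):
            print('knob',fit(n,im,ct,.056,.014,-1))
cv2.imwrite('pics/t1.png',cv2.resize(t[160:320,160:400],None,fx=3.3,fy=3.3,interpolation=cv2.INTER_NEAREST))
cv2.imwrite('pics/s1.png',cv2.resize(s[130:350,100:320],None,fx=2.7,fy=2.7,interpolation=cv2.INTER_NEAREST))
E
python3 m.py
```

```text
a [0.605601   0.28565937] [0.60638914 0.28710596] 20.687711715698242 [0.60538884 0.28228347] 24.223478317260742
b [0.46386665 0.18445247] [0.46595091 0.18533046] 23.77257537841797 [0.4657001  0.18085955] 33.32905197143555
knob (array([0.46665207, 0.1850103 ]), np.float64(39.706321716308594))
knob (array([0.46477824, 0.1781072 ]), np.float64(28.74629783630371))
c [0.64250844 0.08582413] [0.64292837 0.08837436] 23.117870330810547 [0.64201551 0.0842885 ] 31.10326385498047
tub [ 0.49340524 -0.14769945] [ 0.4973953 -0.1519426] 6.4516682624816895 [ 0.49460383 -0.15488124] 19.03345489501953
```

View pics/t1.png

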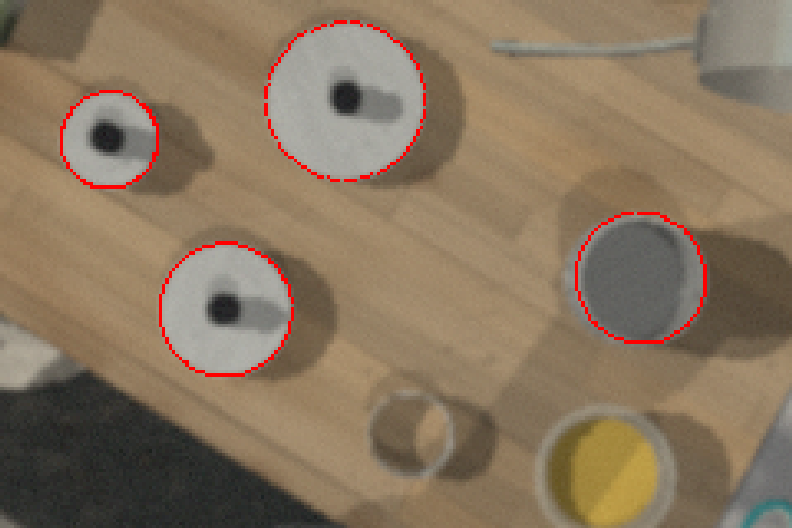

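View pics/s1.png

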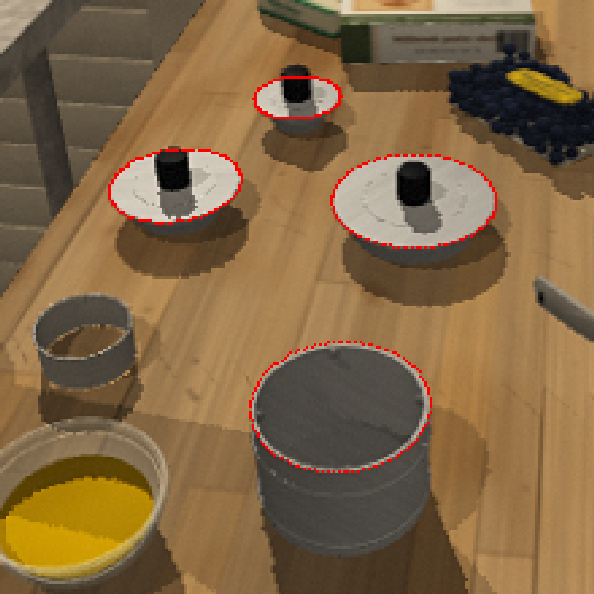

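Each outline sits on its lid and the two views agree to within about 4 mm. The top view's tub fit is weak, so I'll check it again once the lid is held. First I'll start the approach and watch the joints.

Call:
{"fn": "play_rows", "kwargs": {
  "steps": [
    {"slide": [0.03,-0.02,0],"claw": 0},
    {"slide": [0.07,-0.045,0],"claw": 0},
    {"slide": [0.11,-0.07,0],"claw": 0},
    {"slide": [0.15,-0.096,0],"claw": 0},
    {"slide": [0.19,-0.122,0],"claw": 0},
    {"slide": [0.23,-0.148,0],"claw": 0},
    {"slide": [0.26,-0.167,0],"claw": 0},
    {"slide": [0.29,-0.186,0],"claw": 0}
  ]
}}

```text
$.steps[0]: bad value
```

```bash
cat > st.py <<'E'
from bench import r
import numpy as np
np.set_printoptions(precision=4,suppress=True)
s=r.observe()
for k in('time_s','joints','tool_pos','tcp_rot','contact_force','finger_gap'):print(k,s[k])
E
python3 st.py; python3 - <<'E'
from h import *
t=cv2.imread('pics/top0.png')
# candidate tub centres drawn
for c,col in(((.4955,-.1515),(0,0,255)),):
    for R in(.0525,.0495):
        for p in circ('top',c,.075,R,200): t[int(round(p[1])),int(round(p[0]))]=col
t0=cv2.imread('pics/top0.png')[205:285,310:400]
cv2.imwrite('pics/t2.png',cv2.resize(np.hstack([t0,t[205:285,310:400]]),None,fx=4.4,fy=4.4,interpolation=cv2.INTER_NEAREST))
E
```

```text
time_s 0.1
joints [ 1.5172  0.5018 -0.4268  1.5513  0.2208  1.1383 -0.2103]
tool_pos [ 0.2022 -0.6171  0.2258]
tcp_rot [-3.1399 -0.0001  0.3168]
contact_force [-0.4883  0.7976  1.0853]
finger_gap 0.09186959629227183
```

View pics/t2.png

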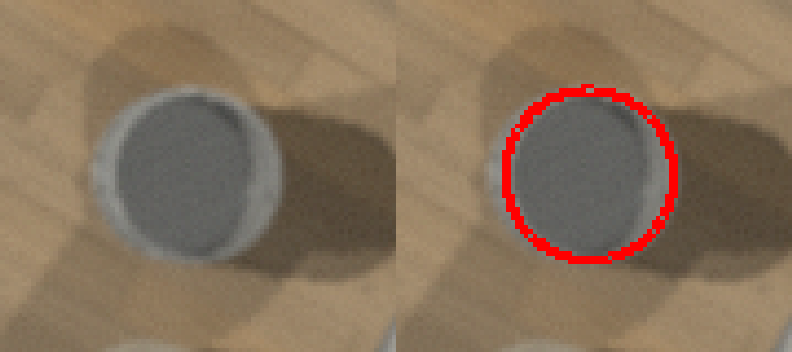

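The drawn circle matches the tub rim at about (0.4955, -0.152), which agrees with the side view. The call was refused because the rows had no twist.

Call:
{"fn": "play_rows", "kwargs": {
  "steps": [
    {"slide": [0.03,-0.02,0],"twist": [0,0,0],"claw": 0},
    {"slide": [0.07,-0.045,0],"twist": [0,0,0],"claw": 0},
    {"slide": [0.11,-0.07,0],"twist": [0,0,0],"claw": 0},
    {"slide": [0.15,-0.096,0],"twist": [0,0,0],"claw": 0},
    {"slide": [0.19,-0.122,0],"twist": [0,0,0],"claw": 0},
    {"slide": [0.23,-0.148,0],"twist": [0,0,0],"claw": 0},
    {"slide": [0.26,-0.167,0],"twist": [0,0,0],"claw": 0},
    {"slide": [0.29,-0.186,0],"twist": [0,0,0],"claw": 0}
  ]
}}

```text
time_s: 0.9
tool_pos: [0.4209, -0.3487, 0.2266]
tcp_rot: [-3.141, 0.0, 0.318]
contact_force: [0.8, -0.4, -0.1]
finger_gap: 0.0919
```

```bash
python3 st.py
```

```text
time_s 0.9
joints [ 1.1079  0.335  -0.5679  1.8092  0.2046  1.0565 -0.789 ]
tool_pos [ 0.4209 -0.3487  0.2266]
tcp_rot [-3.1413  0.0003  0.3179]
contact_force [ 0.8101 -0.4347 -0.1188]
finger_gap 0.0919346446821341
```

Call:
{"fn": "play_rows", "kwargs": {
  "steps": [
    {"slide": [0.0157,-0.037,0],"twist": [0,0,0],"claw": 0},
    {"slide": [0.0335,-0.079,0],"twist": [0,0,0],"claw": 0},
    {"slide": [0.0515,-0.121,0],"twist": [0,0,0],"claw": 0},
    {"slide": [0.069,-0.163,0],"twist": [0,0,0],"claw": 0},
    {"slide": [0.087,-0.205,0],"twist": [0,0,0],"claw": 0},
    {"slide": [0.105,-0.247,0],"twist": [0,0,0],"claw": 0},
    {"slide": [0.123,-0.289,0],"twist": [0,0,0],"claw": 0},
    {"slide": [0.14,-0.33,0],"twist": [0,0,0],"claw": 0}
  ]
}}

```text
time_s: 1.7
tool_pos: [0.45, 0.0084, 0.2267]
tcp_rot: [3.141, 0.0, 0.317]
contact_force: [0.6, 0.2, 0.5]
finger_gap: 0.0917
```

```bash
python3 st.py; cat > go.py <<'E'
import sys,numpy as np
from bench import r
from scipy.spatial.transform import Rotation as R
s=r.observe();t=np.array([float(a) for a in sys.argv[1:4]])
print('slide',np.round(R.from_euler('xyz',s['tcp_rot']).inv().apply(t-s['tool_pos']),4))
E
python3 go.py .4658 .1828 .12
```

```text
time_s 1.7
joints [ 0.666   0.1762 -0.8126  2.0202  0.152   1.0048 -1.4746]
tool_pos [0.45   0.0084 0.2267]
tcp_rot [3.1411 0.     0.3168]
contact_force [0.5893 0.2365 0.4727]
finger_gap 0.0916861758464556
slide [ 0.0694 -0.1608  0.1067]
```

Call:
{"fn": "play_rows", "kwargs": {
  "steps": [
    {"slide": [0.0174,-0.04,0],"twist": [0,0,-0.05],"claw": 0},
    {"slide": [0.0347,-0.08,0],"twist": [0,0,-0.1],"claw": 0},
    {"slide": [0.052,-0.12,0],"twist": [0,0,-0.15],"claw": 0},
    {"slide": [0.064,-0.148,0],"twist": [0,0,-0.2],"claw": 0},
    {"slide": [0.0694,-0.1608,0.02],"twist": [0,0,-0.25],"claw": 0},
    {"slide": [0.0694,-0.1608,0.06],"twist": [0,0,-0.3],"claw": 0},
    {"slide": [0.0694,-0.1608,0.095],"twist": [0,0,-0.3],"claw": 0},
    {"slide": [0.0694,-0.1608,0.1067],"twist": [0,0,-0.3],"claw": 0}
  ]
}}

```text
time_s: 2.5
tool_pos: [0.4636, 0.18, 0.1167]
tcp_rot: [-3.139, 0.006, 0.617]
contact_force: [0.6, 0.7, -0.4]
finger_gap: 0.0918
```

```bash
python3 - <<'E'
from h import *
t=r.camera('top');s=r.camera('side')
cv2.imwrite('pics/t3.png',cv2.resize(t[180:330,150:300],None,fx=3.5,fy=3.5)); cv2.imwrite('pics/s3.png',cv2.resize(s[60:280,60:300],None,fx=2.5,fy=2.5))
E
python3 st.py; python3 go.py .4658 .1828 .0325
```

```text
time_s 2.6
joints [ 0.2511  0.4786 -0.8259  2.0051  0.4624  0.8576 -1.7856]
tool_pos [0.4647 0.1806 0.1186]
tcp_rot [-3.1399  0.0037  0.6171]
contact_force [-0.7023 -0.3232  0.0762]
finger_gap 0.09197180228017716
slide [ 0.0025 -0.001   0.0861]
```

View pics/s3.png

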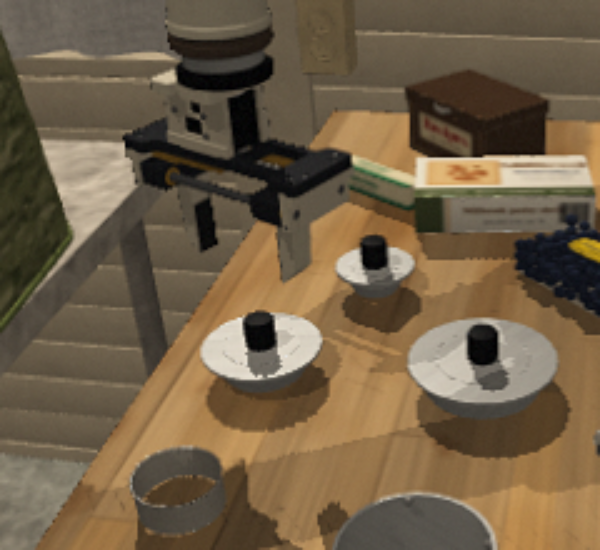

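View pics/t3.png

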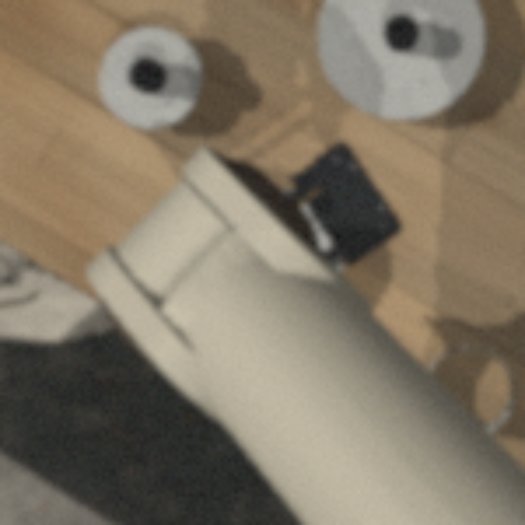

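```bash
python3 - <<'E'
from h import *
s=r.observe();print(s['tool_pos'],(w2px('side',[s['tool_pos']])-60)*2.5)
print(r.observe()['joint_vel'])
E
```

```text
[0.46469985 0.1806022  0.11857312] [[247.76592356 256.30976519]]
[ 0.01701555 -0.04578195 -0.03180027 -0.04257742 -0.02082871  0.02123855
  0.01783525]
```

The tip's projection agrees with the side picture, so I'll descend over the knob and close.

Call:
{"fn": "play_rows", "kwargs": {
  "steps": [
    {"slide": [0,0,0.02],"twist": [0,0,0],"claw": 0},
    {"slide": [0,0,0.045],"twist": [0,0,0],"claw": 0},
    {"slide": [0,0,0.065],"twist": [0,0,0],"claw": 0},
    {"slide": [0,0,0.08],"twist": [0,0,0],"claw": 0},
    {"slide": [0,0,0.087],"twist": [0,0,0],"claw": 0},
    {"slide": [0,0,0.087],"twist": [0,0,0],"claw": 0},
    {"slide": [0,0,0.087],"twist": [0,0,0],"claw": 0}
  ]
}}

```text
time_s: 3.3
tool_pos: [0.467, 0.1815, 0.0339]
tcp_rot: [3.141, -0.001, 0.617]
contact_force: [-0.4, -0.1, -0.2]
finger_gap: 0.0916
```

```bash
python3 st.py;  python3 - <<'E'
from h import *
s=r.camera('side')
cv2.imwrite('pics/s4.png',cv2.resize(s[100:240,80:260],None,fx=4,fy=4))
E
```

```text
time_s 3.3
joints [ 0.1479  0.6112 -0.7063  2.044   0.6139  0.7034 -1.9085]
tool_pos [0.467  0.1815 0.0339]
tcp_rot [ 3.1412 -0.0014  0.6168]
contact_force [-0.449  -0.1312 -0.2413]
finger_gap 0.09162117500992802
```

View pics/s4.png

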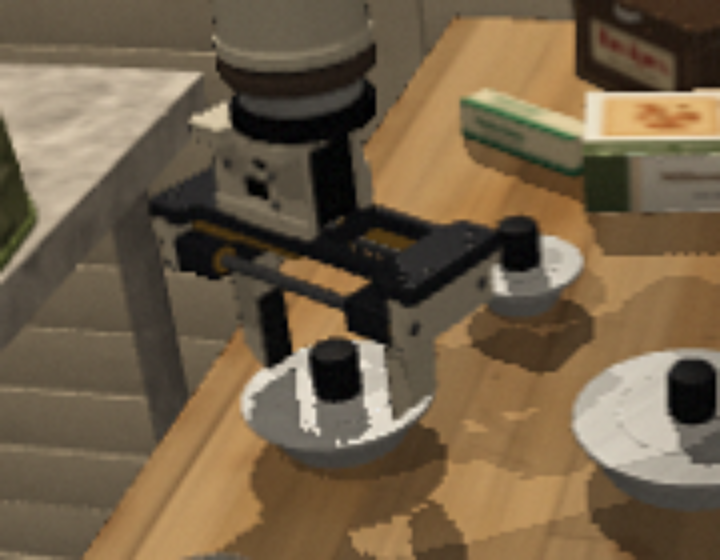

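The knob stands between the fingers, at about (335,370) in the picture, so I'll close.

Call:
{"fn": "play_rows", "kwargs": {
  "grip_force": 30,
  "steps": [
    {"slide": [0,0,0],"twist": [0,0,0],"claw": 200},
    {"slide": [0,0,0],"twist": [0,0,0],"claw": 255},
    {"slide": [0,0,0],"twist": [0,0,0],"claw": 255},
    {"slide": [0,0,0],"twist": [0,0,0],"claw": 255},
    {"slide": [0,0,0],"twist": [0,0,0],"claw": 255},
    {"slide": [0,0,0],"twist": [0,0,0],"claw": 255},
    {"slide": [0,0,0],"twist": [0,0,0],"claw": 255},
    {"slide": [0,0,0],"twist": [0,0,0],"claw": 255}
  ]
}}

```text
time_s: 4.15
tool_pos: [0.4661, 0.1811, 0.033]
tcp_rot: [-3.141, 0.0, 0.617]
contact_force: [-0.1, 0.2, 0.1]
finger_gap: 0.0325
```

Call:
{"fn": "play_rows", "kwargs": {
  "steps": [
    {"slide": [0,0,0],"twist": [0,0,0],"claw": 255},
    {"slide": [0,0,0],"twist": [0,0,0],"claw": 255},
    {"slide": [0,0,0],"twist": [0,0,0],"claw": 255}
  ]
}}

```text
time_s: 4.45
tool_pos: [0.4662, 0.1811, 0.033]
tcp_rot: [-3.142, 0.0, 0.617]
contact_force: [-0.8, -0.3, -0.7]
finger_gap: 0.027
```

The knob is gripped at a 27 mm opening. Lifting.

Call:
{"fn": "play_rows", "kwargs": {
  "steps": [
    {"slide": [0,0,-0.008],"twist": [0,0,0],"claw": 255},
    {"slide": [0,0,-0.025],"twist": [0,0,0],"claw": 255},
    {"slide": [0,0,-0.045],"twist": [0,0,0],"claw": 255},
    {"slide": [0,0,-0.07],"twist": [0,0,0],"claw": 255},
    {"slide": [0,0,-0.095],"twist": [0,0,0],"claw": 255},
    {"slide": [0,0,-0.115],"twist": [0,0,0],"claw": 255},
    {"slide": [0,0,-0.127],"twist": [0,0,0],"claw": 255},
    {"slide": [0,0,-0.127],"twist": [0,0,0],"claw": 255}
  ]
}}

```text
time_s: 5.25
tool_pos: [0.4675, 0.1815, 0.1623]
tcp_rot: [3.14, -0.004, 0.617]
contact_force: [-0.1, -0.9, -1.4]
finger_gap: 0.0274
```

```bash
python3 st.py;  python3 - <<'E'
from h import *
s=r.camera('side')
cv2.imwrite('pics/s5.png',cv2.resize(s[60:240,60:260],None,fx=3,fy=3))
E
python3 go.py .495 -.1535 .16
```

```text
time_s 5.25
joints [ 0.2995  0.4144 -0.877   1.9718  0.3982  0.9311 -1.7328]
tool_pos [0.4675 0.1815 0.1623]
tcp_rot [ 3.1397 -0.0036  0.6166]
contact_force [-0.1102 -0.9045 -1.3725]
finger_gap 0.027393248779947584
slide [-0.1703  0.2892  0.001 ]
```

View pics/s5.png

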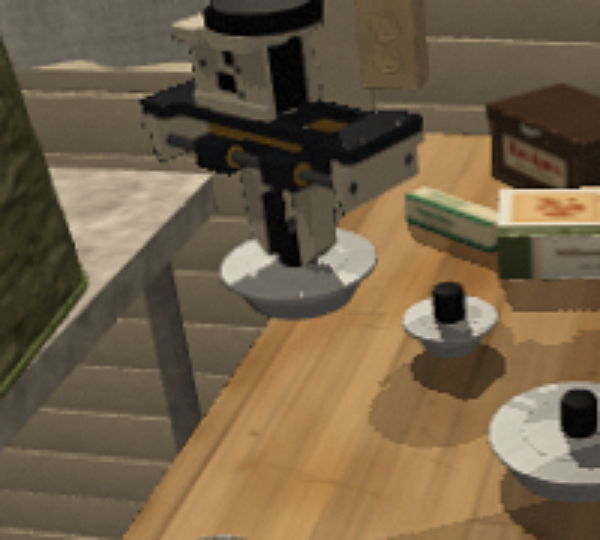

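The lid hangs level in the grip. Moving above the tub.

Call:
{"fn": "play_rows", "kwargs": {
  "steps": [
    {"slide": [-0.01,0.017,0],"twist": [0,0,0],"claw": 255},
    {"slide": [-0.03,0.051,0],"twist": [0,0,0],"claw": 255},
    {"slide": [-0.052,0.089,0],"twist": [0,0,0],"claw": 255},
    {"slide": [-0.075,0.128,0],"twist": [0,0,0],"claw": 255},
    {"slide": [-0.098,0.167,0],"twist": [0,0,0],"claw": 255},
    {"slide": [-0.121,0.206,0],"twist": [0,0,0],"claw": 255},
    {"slide": [-0.142,0.242,0],"twist": [0,0,0],"claw": 255},
    {"slide": [-0.158,0.269,0],"twist": [0,0,0],"claw": 255}
  ]
}}

```text
time_s: 6.1
tool_pos: [0.4917, -0.133, 0.1587]
tcp_rot: [-3.14, 0.002, 0.614]
contact_force: [-0.5, -0.5, -1.6]
finger_gap: 0.0274
```

Call:
{"fn": "play_rows", "kwargs": {
  "steps": [
    {"slide": [-0.009,0.015,0],"twist": [0,0,0],"claw": 255},
    {"slide": [-0.012,0.0206,0],"twist": [0,0,0],"claw": 255},
    {"slide": [-0.012,0.0206,0],"twist": [0,0,0],"claw": 255},
    {"slide": [-0.012,0.0206,0],"twist": [0,0,0],"claw": 255},
    {"slide": [-0.012,0.0206,0],"twist": [0,0,0],"claw": 255}
  ]
}}

```text
time_s: 6.6
tool_pos: [0.495, -0.1516, 0.1599]
tcp_rot: [-3.141, -0.0, 0.62]
contact_force: [0.6, -0.7, -0.9]
finger_gap: 0.0273
```

```bash
python3 st.py;  cat > look.py <<'E'
from h import *
import sys
n=sys.argv[1]
s=r.camera('side');t=r.camera('top')
p=r.observe()['tool_pos']; dz=float(sys.argv[2])
ov=s.copy(); c,a=fit('side',s,p[:2],p[2]-dz,.055,1);print('flange side',c,a,'tcp',p)
for q in circ('side',c,p[2]-dz,.055,200): ov[int(round(q[1])),int(round(q[0]))]=(0,0,255)
for q in circ('side',(.4946,-.1549),.075,.0525,200): ov[int(round(q[1])),int(round(q[0]))]=(0,255,0)
cv2.imwrite(f'pics/s{n}.png',cv2.resize(ov[150:350,130:330],None,fx=3,fy=3,interpolation=cv2.INTER_NEAREST))
cv2.imwrite(f'pics/t{n}.png',cv2.resize(t[180:310,280:430],None,fx=4,fy=4))
E
python3 look.py 6 .005
```

```text
time_s 6.6
joints [ 0.896   0.4274 -0.7975  1.934   0.3768  0.935  -1.0366]
tool_pos [ 0.495  -0.1516  0.1599]
tcp_rot [-3.141  -0.0002  0.6195]
contact_force [ 0.5797 -0.6621 -0.9312]
finger_gap 0.027318346472731268
flange side [ 0.49597628 -0.15340658] 20.262109756469727 tcp [ 0.49514022 -0.15213082  0.16011358]
```

View pics/s6.png

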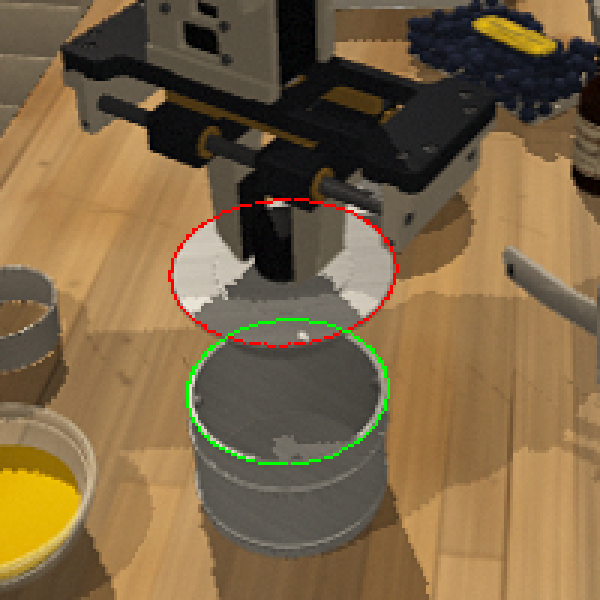

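View pics/t6.png

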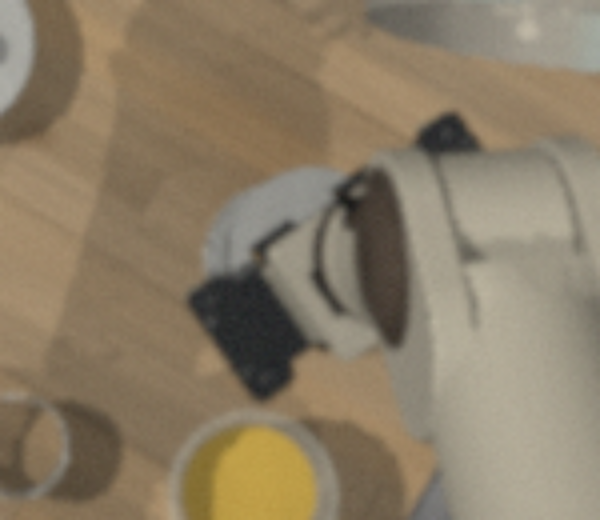

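In the side view the lid sits within 2 mm of the tub axis. I'll correct by 1.5 mm along tool -x and descend to just above the catches.

Call:
{"fn": "play_rows", "kwargs": {
  "steps": [
    {"slide": [-0.0015,0,0.01],"twist": [0,0,0],"claw": 255},
    {"slide": [-0.0015,0,0.025],"twist": [0,0,0],"claw": 255},
    {"slide": [-0.0015,0,0.04],"twist": [0,0,0],"claw": 255},
    {"slide": [-0.0015,0,0.052],"twist": [0,0,0],"claw": 255},
    {"slide": [-0.0015,0,0.06],"twist": [0,0,0],"claw": 255},
    {"slide": [-0.0015,0,0.065],"twist": [0,0,0],"claw": 255},
    {"slide": [-0.0015,0,0.067],"twist": [0,0,0],"claw": 255},
    {"slide": [-0.0015,0,0.067],"twist": [0,0,0],"claw": 255}
  ]
}}

```text
time_s: 7.5
tool_pos: [0.494, -0.1543, 0.093]
tcp_rot: [-3.142, -0.0, 0.617]
contact_force: [-0.0, 0.6, -0.9]
finger_gap: 0.0273
```

```bash
python3 look.py 7 .005; python3 st.py
```

```text
flange side [ 0.49439006 -0.15605958] 18.811466217041016 tcp [ 0.49426557 -0.15444977  0.09344678]
time_s 7.6
joints [ 0.8374  0.5235 -0.7282  1.9802  0.4762  0.8126 -1.1147]
tool_pos [ 0.4943 -0.1544  0.0934]
tcp_rot [ 3.1409 -0.0005  0.6168]
contact_force [-0.3659 -0.8912 -1.3611]
finger_gap 0.02666478890396498
```

View pics/s7.png

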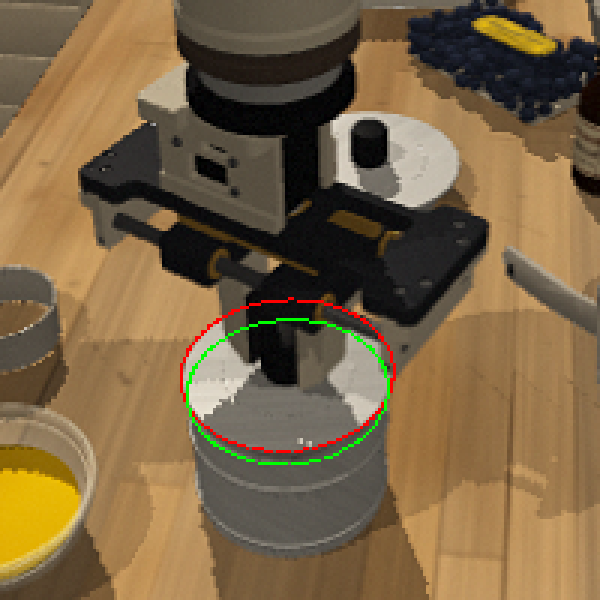

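The lid is centred within about 1.2 mm, still above the catches with no contact force. Now I'll press down in small steps.

Call:
{"fn": "play_rows", "kwargs": {
  "steps": [
    {"slide": [0,0,0.001],"twist": [0,0,0],"claw": 255},
    {"slide": [0,0,0.002],"twist": [0,0,0],"claw": 255},
    {"slide": [0,0,0.003],"twist": [0,0,0],"claw": 255},
    {"slide": [0,0,0.004],"twist": [0,0,0],"claw": 255},
    {"slide": [0,0,0.004],"twist": [0,0,0],"claw": 255}
  ]
}}

```text
time_s: 8.1
tool_pos: [0.4937, -0.1545, 0.0891]
tcp_rot: [3.141, 0.0, 0.617]
contact_force: [-1.9, 0.2, 1.5]
finger_gap: 0.0273
```

Call:
{"fn": "play_rows", "kwargs": {
  "steps": [
    {"slide": [0,0,0.001],"twist": [0,0,0],"claw": 255},
    {"slide": [0,0,0.002],"twist": [0,0,0],"claw": 255},
    {"slide": [0,0,0.002],"twist": [0,0,0],"claw": 255}
  ]
}}

```text
time_s: 8.4
tool_pos: [0.4935, -0.1544, 0.0864]
tcp_rot: [-3.141, 0.0, 0.617]
contact_force: [0.2, 0.7, -4.1]
finger_gap: 0.0272
```

Call:
{"fn": "play_rows", "kwargs": {
  "steps": [
    {"slide": [0,0,0.001],"twist": [0,0,0],"claw": 255},
    {"slide": [0,0,0.002],"twist": [0,0,0],"claw": 255},
    {"slide": [0,0,0.002],"twist": [0,0,0],"claw": 255}
  ]
}}

```text
time_s: 8.7
tool_pos: [0.4941, -0.1543, 0.0849]
tcp_rot: [3.142, -0.0, 0.617]
contact_force: [0.1, -0.5, -0.2]
finger_gap: 0.0272
```

Call:
{"fn": "play_rows", "kwargs": {
  "steps": [
    {"slide": [0,0,0.0008],"twist": [0,0,0],"claw": 255},
    {"slide": [0,0,0.0015],"twist": [0,0,0],"claw": 255},
    {"slide": [0,0,0.0015],"twist": [0,0,0],"claw": 255}
  ]
}}

```text
time_s: 9.0
tool_pos: [0.4942, -0.1543, 0.084]
tcp_rot: [3.141, -0.0, 0.617]
contact_force: [-1.0, 0.1, 3.0]
finger_gap: 0.0271
```

Call:
{"fn": "play_rows", "kwargs": {
  "steps": [
    {"slide": [0,0,0.001],"twist": [0,0,0],"claw": 255},
    {"slide": [0,0,0.0015],"twist": [0,0,0],"claw": 255},
    {"slide": [0,0,0.0015],"twist": [0,0,0],"claw": 255}
  ]
}}

```text
time_s: 9.3
tool_pos: [0.4947, -0.1545, 0.0839]
tcp_rot: [3.14, -0.0, 0.617]
contact_force: [-4.5, 0.9, 16.5]
finger_gap: 0.0273
```

```bash
python3 look.py 8 .005; python3 st.py
```

```text
flange side [ 0.49508186 -0.15564526] 18.570613861083984 tcp [ 0.49474596 -0.15445689  0.08389524]
time_s 9.4
joints [ 0.8261  0.5381 -0.7163  1.9848  0.4927  0.7953 -1.1286]
tool_pos [ 0.4947 -0.1545  0.0839]
tcp_rot [ 3.1395 -0.0002  0.617 ]
contact_force [-5.5086  0.8208 17.942 ]
finger_gap 0.027448022417912304
```

View pics/s8.png

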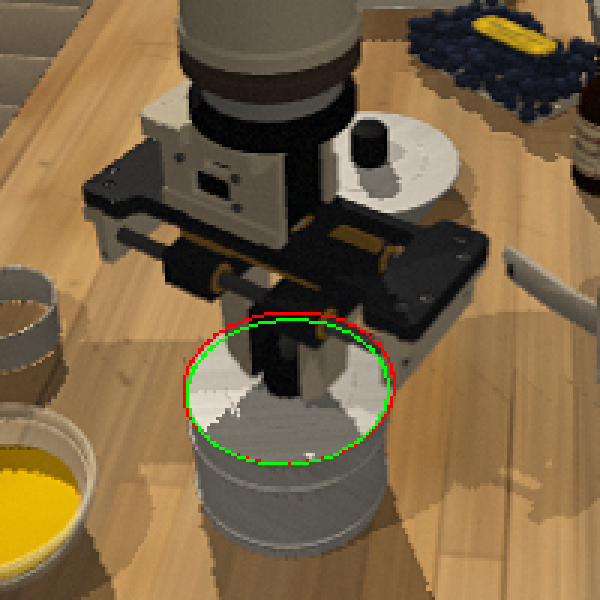

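The lid is home: 17 N against a hard stop, TCP at 83.9 mm as predicted for the snapped position. Now I'll unload, open and withdraw.

Call:
{"fn": "play_rows", "kwargs": {
  "steps": [
    {"slide": [0,0,-0.0015],"twist": [0,0,0],"claw": 255},
    {"slide": [0,0,-0.0015],"twist": [0,0,0],"claw": 150},
    {"slide": [0,0,-0.0015],"twist": [0,0,0],"claw": 0},
    {"slide": [0,0,-0.0015],"twist": [0,0,0],"claw": 0},
    {"slide": [0,0,-0.0015],"twist": [0,0,0],"claw": 0},
    {"slide": [0,0,-0.0015],"twist": [0,0,0],"claw": 0},
    {"slide": [0,0,-0.0015],"twist": [0,0,0],"claw": 0},
    {"slide": [0,0,-0.0015],"twist": [0,0,0],"claw": 0}
  ]
}}

```text
time_s: 10.2
tool_pos: [0.4938, -0.1544, 0.0835]
tcp_rot: [-3.142, -0.0, 0.617]
contact_force: [-0.1, 0.2, 0.3]
finger_gap: 0.0788
```

Call:
{"fn": "play_rows", "kwargs": {
  "steps": [
    {"slide": [0,0,-0.01],"twist": [0,0,0],"claw": 0},
    {"slide": [0,0,-0.03],"twist": [0,0,0],"claw": 0},
    {"slide": [0,0,-0.06],"twist": [0,0,0],"claw": 0},
    {"slide": [0,0,-0.09],"twist": [0,0,0],"claw": 0},
    {"slide": [0,0,-0.115],"twist": [0,0,0],"claw": 0},
    {"slide": [0,0,-0.13],"twist": [0,0,0],"claw": 0},
    {"slide": [0,0,-0.135],"twist": [0,0,0],"claw": 0},
    {"slide": [0,0,-0.135],"twist": [0,0,0],"claw": 0}
  ]
}}

```text
time_s: 11.0
tool_pos: [0.4939, -0.1546, 0.2188]
tcp_rot: [3.141, -0.0, 0.617]
contact_force: [-0.3, 1.4, -1.0]
finger_gap: 0.0917
```

```bash
python3 st.py; python3 - <<'E'
from h import *
s=r.camera('side')
for z in (.079,.084):print(z,fit('side',s,(.4946,-.1549),z,.055,1), fit('side',s,(.4946,-.1549),z+.028,.014,-1))
cv2.imwrite('pics/s9.png',cv2.resize(s[150:350,130:330],None,fx=3,fy=3))
E
```

```text
time_s 11.0
joints [ 0.9506  0.348  -0.8431  1.8799  0.2997  1.0442 -0.9699]
tool_pos [ 0.4939 -0.1546  0.2188]
tcp_rot [ 3.1407 -0.0001  0.6165]
contact_force [-0.2749  1.3641 -0.9951]
finger_gap 0.09171859813446843
0.079 (array([ 0.49471815, -0.15637286]), np.float64(39.11851501464844)) (array([ 0.49415822, -0.1603845 ]), np.float64(29.957609176635742))
0.084 (array([ 0.49341793, -0.16102755]), np.float64(37.38733673095703)) (array([ 0.49241041, -0.16549906]), np.float64(30.19287109375))
```

View pics/s9.png

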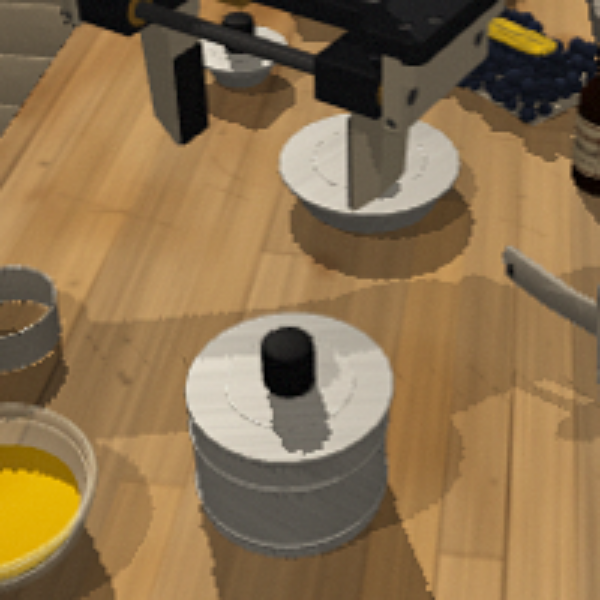

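The lid lies flat on the rim at about (290,385), and the gripper is clear of it. Signing off.

```bash
python3 - <<'E'
from bench import r
print(r.sign_off())
E
```

```text
the job is handed in; nothing more can be done
None
```

I closed the tub with lid_b (110 mm flange) and handed the job in at about 11 s. I gripped it by the knob, centred it over the grey tub, pressed it down, released it and moved clear.

**Last checks:**
- **Snapped home:** the force pulled down by about 4 N as the lid passed the catches. It then rose to 16.5–18 N against a hard stop, with the TCP at 83.9 mm, the height I predicted for the lid fully home.
- **Centred and flat:** the final side picture shows the flange flat on the rim all round. Its fitted centre is about 1.5 mm from the tub's centre.
- **Released:** the fingers were open at 92 mm and about 140 mm above the flange. The contact force was within sensor noise.

**Disagreements:**
- **Cameras:** the two views differed by 3–5 mm in y throughout, so I used averages and then centred the lid on the tub in the side view alone.
- **Knob fit:** the final fit of the knob sat about 4 mm off the flange centre in y. The same fit was also off, by about 3 mm, when the lid was on the worktop, so I took it as fitting bias.

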